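# Load the tally dispenser for the shogi evening

### The job

Load the spring dispenser on the chest for the shogi evening: press the black tally block down until the lips snap over it, let go of it, then do the same with the red one on top. Feel your way gently and never press with more than 25 N. Leave the blue tally and the things on the chest where they are.

Things in the scene. Friction and masses are not known exactly. Their poses are not given: they have to be found in the camera images.
- tally_black: Black tally block of lacquered wood, a plain slab 28 mm (own x) x 66 mm (own y) x 16 mm high, 30 g, lying flat on the chest top (which is 160 mm above the work surface); origin at the centre of its underside, z up. Loaded first, so that it ends up underneath.
- tally_red: Red tally block of lacquered wood, a plain slab 28 mm (own x) x 66 mm (own y) x 16 mm high, 30 g, lying flat on the chest top (which is 160 mm above the work surface); origin at the centre of its underside, z up. Loaded second, on top of the black one.
- tally_blue: Blue tally block of lacquered wood, a plain slab 28 mm (own x) x 66 mm (own y) x 16 mm high, 30 g, lying flat on the chest top (which is 160 mm above the work surface); origin at the centre of its underside, z up. Stays where it is.
- dispenser: Fixed, empty tally dispenser on the chest top: dark plinth 105 (x) x 130 (y) x 30 mm high with four black corner guides forming an upright well, open above and on both x sides. Origin: centre of the plinth's underside, z up. A tally goes in flat, long side along the dispenser's y. The guides leave a 54 mm wide gap (along y) on each x side, so fingers holding a tally across its width fit through.
- dispenser_mouth (a point): Centre of the well's top, 119 mm above the dispenser's origin; same axes. The top 7 mm of the guides flare outwards by about 5 mm on each side; from 112 mm above the origin downwards the well is straight, 32 x 70 mm: 2 mm clearance on every side of a tally.
- dispenser_lips (a point): Middle of the well, 85 mm above the dispenser's origin: NOMINAL height of the flat underside of two brass lips, one at each y end, reaching 5.5 mm over a tally's ends. The lips are really up to 10 mm higher or lower from start to start, which this point does not show. Side springs (1 to 2 N), steep ramps on top: an inserted tally first rests on the ramps, its underside some 12 mm above the lips' underside.
- dispenser_bottom (a point): Middle of the well, 51.5 mm above the origin: NOMINAL top of two firm rubber buffers (33.5 mm below the lips, shifting with them; 7 N more per mm). A sprung follower plate pushes up with 3 N empty, 5 N under one tally, 7 N under two. Pressing a tally in takes 5 to 15 N; then the lips snap over its top. Free travel after that: 17 mm for the first tally, about 1.5 mm for the second, then the buffers.
- fan_case: Black lacquer fan case with a brass band, 34 x 250 x 28 mm, bystander; origin at the centre of its underside
- fox: White porcelain fox figurine, 95 mm tall, 56 mm wide, bystander; origin at the centre of its underside
- go_bowl: Turned chestnut go bowl with lid, 116 mm across, 83 mm tall, bystander; origin at the centre of its underside
- chopstick_rest: Celadon chopstick rest, 18 x 52 x 14 mm, bystander; origin at the centre of its underside
- bell: Small brass bell, 44 mm across, 53 mm tall, bystander; origin at the centre of its underside
Not all that is in view belongs to the job. Several things have the shape of the tally_black; the one meant has the colours described above.

How it is judged:
On the way, in this order (a step that is already met when the one before it is completed fails the run):
1. the black tally lies level under the lips, let go (x of tally_black in the frame of dispenser between -0.006 and 0.006 m and y of tally_black in the frame of dispenser between -0.006 and 0.006 m and z of tally_black in the frame of dispenser between 0.056 and 0.0815 m and angle between tally_black's own z axis and vertical below 0.1 rad and contact force between the fingers and tally_black below 0.2 N and linear speed of tally_black below 0.02 m/s), for 0.2 s.
2. the red tally lies level under the lips on top of the black one, let go (x of tally_black in the frame of dispenser between -0.006 and 0.006 m and y of tally_black in the frame of dispenser between -0.006 and 0.006 m and z of tally_black in the frame of dispenser between 0.04 and 0.0655 m and angle between each of tally_black, tally_red's own z axis and vertical below 0.1 rad and contact force between the fingers and tally_black below 0.2 N and linear speed of each of tally_black, tally_red below 0.02 m/s and x of tally_red in the frame of dispenser between -0.006 and 0.006 m and y of tally_red in the frame of dispenser between -0.006 and 0.006 m and z of tally_red in the frame of dispenser between 0.056 and 0.0815 m and contact force between the fingers and tally_red below 0.2 N and z of tally_red in the frame of tally_black between 0.012 and 0.02 m), for 0.2 s.
At the end, for the whole second after the job is handed in: Both tallies lie in the dispenser, released, level (within 0.1 rad) and at rest (under 20 mm/s), centred within 6 mm; the red one is held under the lips, its underside 56 to 81.5 mm above the dispenser's origin, and the black one lies directly beneath it (12 to 20 mm lower, at 40 to 65.5 mm) (all of step 2); the robot touches nothing.
It fails at once if a tally is pressed by the fingers with more than 25 N: red on black over 25 N, or over 40 N summed over all of one tally's wedging contacts with the dispenser ((contact force between the fingers and tally_red above 1 N and (contact force between tally_red and tally_black above 25 N or contact force between tally_red and dispenser above 40 N)) or (contact force between the fingers and tally_black above 1 N and contact force between tally_black and dispenser above 40 N)).
It fails at once if the blue tally is moved by more than 20 mm (distance of tally_blue from where it was at the start of the episode above 0.02 m).
It fails at once if a bystander on the chest is moved by more than 20 mm (distance of any of fan_case, fox, go_bowl, chopstick_rest, bell from where it was at the start of the episode above 0.02 m).
It also fails if it takes over 72 s, if anything falls off the work surface, if the arm or the gripper's body presses on something with over 40 N, if the wrist force passes 120 N, or if a joint passes its speed limit or range.

### The arm

A 6-joint arm with a two-finger parallel gripper is mounted at the origin on the work surface. World frame = base frame: x ahead of the robot, y to its left, z up, the work surface at z = 0. Lengths are in m, angles in rad, forces in N, time in s.
With the tool pointing down it reaches from about 0.325 to 0.775 m from the base axis. Payload 5.5 kg.
Tool frame: the origin (TCP) lies midway between the tips of the shut fingers; the grasp point (between the pads) lies 19 mm behind it; z points along the fingers, y is the line along which they close (so a half turn about z gives the same grasp; the last joint's range is limited). The gripper opens to 85 mm and grips with 20 to 120 N. Pads are 22 mm wide; open, the fingers measure 114 mm over their backs; the gripper's body (76 mm by 85 mm) begins 54 mm behind the grasp point. The pads swing forward as they close: fully open they stand 13 mm farther back than shut.
Start: joints at [-1.363, 0.091, 1.231, -0, 1.82, -0.057], TCP at [0.157, -0.579, 0.211] pointing down, gripper open.
Joint ranges: [-2.87, 2.87], [-0.86, 2.18], [0.17, 2.46], [-1.51, 4.65], [0.06, 2.69], [-2.65, 2.65]. Speed limits (rad/s): [2.57, 2.57, 3.01, 3.14, 3.14, 3.14].

### API

Orientations are given as a unit quaternion [x, y, z, w].
In Python, from cell import bot, eyes, workorder gives the robot as it stands. The module is installed in compiled form; this text tells all that it offers.
- The arm moves only by the tool play_rows, never from a script. Its argument "rows" is text: rows parted by semicolons, each of 7 numbers parted by spaces: the shift along the tool's x, y, z in cm, then the turn, a rotation vector about the tool's x, y, z in degrees, then the opening in per cent of the stroke, from 0 (shut) to 100 (fully open). A call has 1 to 12 rows; each row shifts and turns the commanded pose from where the row before left it, along the tool's axes as they then stand; what a row does not reach is not made up. A row lasts 1/12 s, in which the tool goes at most 41.7 mm and 7.16 degrees, less where a joint would pass 70% of its speed; a pose out of reach is approached as far as the arm can. A call is refused whole if a number of a shift passes 4.17 or a number of a turn 7.16, either way. A call with a gripper value outside its range is refused whole. The fingers move at their own pace and stop on an object; "force" is the grip in N (left out, the last holds). Time passes only in rows, so rows that do not move let the fingers close. It gives the time, the measured TCP pose, the force, the opening and the grip force at its end, in the units of the state.
- bot.get_state(): the state, without advancing time (a new reading comes with each control period).
- eyes.read_camera(name): name is "scene" or "top" or "wrist"; returns a dict with "pixels" (420x560x3 uint8, red, green, blue), "fx", "fy", "cx", "cy" (pixels), "distortion" ([k1, k2, p1, p2, k3] as OpenCV has them; the pictures are not rectified), "cam_to_world" (4x4, takes a point from camera to world coordinates). Camera axes: x right, y up, looking along -z (the intrinsics and any distortion apply to the point x, -y, -z); pixel columns grow to the right and rows downward; lengths in m; the calibration is good to about 2 mm. A picture is of the moment at which its call begins. There is no depth.
- workorder.hand_in(): hands the job in; it is judged then, once.
The state is a dict: "clock": time; "joints": joint angles; "qvel": joint speeds; "tau": joint torques, N m; "tool_pos": TCP position; "tcp_rot": TCP orientation; "ft_force": force on the tool from outside, world axes, zero at the start; "ft_torque": the same for the moment, N m; "grip_width": finger opening in m; "finger_force": force on a finger pad.
Only numpy, scipy, OpenCV 4.12 (cv2) and the standard library are available. Lean on these libraries where they do the work, as an engineer would, in place of code of your own. Each camera call takes 0.05 s, during which the arm holds its last target. There are 200 camera calls.

## Working session

There is one attempt and no reset: what is moved stays moved. The work goes in short steps, Python scripts to look and compute and a tool call to move; the robot and the scene stay as the last step left them, time stands still between calls to the robot, and variables do not carry over. Pictures are saved under pics/ and viewed, at most 10 in all, crops included, and the job is handed in when it is done.

Besides the shell and the picture viewer there is one more tool, called after ">>>" as name(argument=value, ...) on one line, values as JSON. play_rows: Moves the arm, as the interface text tells. Its arguments: {"type":"object","properties":{"rows":{"type":"string"},"force":{"type":"number"}},"required":["rows"]}

```bash
mkdir -p pics
python3 - <<'E'
from cell import bot,eyes,workorder
import cv2,numpy as np,pickle
s=bot.get_state();print({k:np.round(v,3).tolist() for k,v in s.items()})
for n in("scene","top"):
    c=eyes.read_camera(n);pickle.dump(c,open(n+'.pkl','wb'))
    cv2.imwrite(f'pics/{n}0.png',c["pixels"][:,:,::-1]);print(n,c['fx'],c['cx'],c['cy'],c['distortion'],np.round(c['cam_to_world'],3).tolist())
E
```

```text
{'clock': 0.0, 'joints': [-1.363, 0.092, 1.232, -0.0, 1.82, -0.057], 'qvel': [-0.001, -0.001, 0.0, -0.0, 0.002, -0.001], 'tau': [0.001, -45.872, -41.803, 0.0, 0.011, -0.0], 'tool_pos': [0.157, -0.579, 0.21], 'tcp_rot': [0.991, 0.132, -0.0, -0.001], 'ft_force': [-0.262, -0.615, -1.162], 'ft_torque': [-0.016, -0.031, -0.008], 'finger_force': 0.0, 'grip_width': 0.085}
scene 443.7274107477081 279.5583973877272 213.8557230353259 [-0.11735055  0.          0.          0.          0.        ] [[0.011, -0.54, 0.841, 1.466], [1.0, 0.011, -0.006, -0.033], [-0.006, 0.841, 0.54, 0.774], [0.0, 0.0, 0.0, 1.0]]
top 509.0397816341365 286.9915296014984 204.2529410894711 [0.00344018 0.         0.         0.         0.        ] [[0.019, 0.996, -0.087, 0.409], [-1.0, 0.018, -0.009, -0.024], [-0.007, 0.087, 0.996, 1.319], [0.0, 0.0, 0.0, 1.0]]
```

View pics/top0.png

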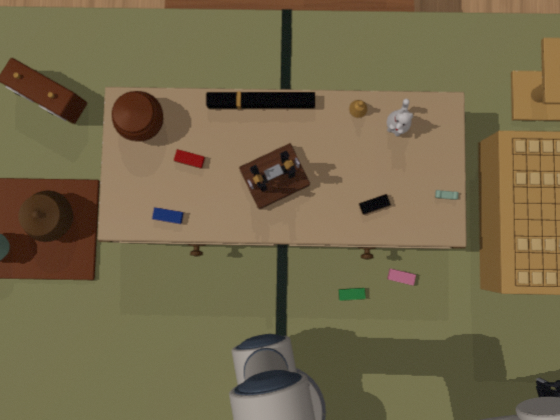

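View pics/scene0.png

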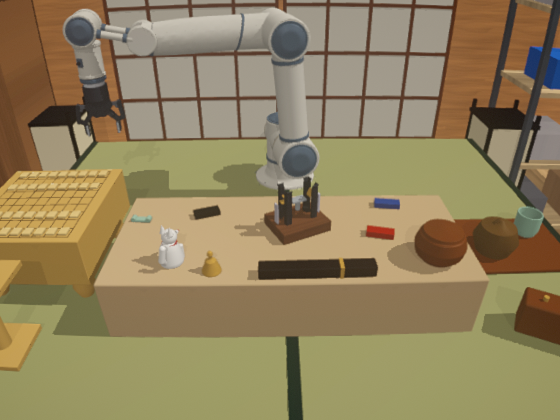

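Top view: black tally at (375,204), red at (189,159), blue at (168,215). Slabs of the same shape that are not wanted are green (351,294), pink (402,277) and the blue one. The fan case at (260,100) is also black, but long. The dispenser is at (274,177), rotated by about 20–25°. I choose (375,204) for black and (189,159) for red, and check them in a crop while measuring.

```bash
cat > h.py <<'E'
import cv2,numpy as np,pickle
def cast(c,uv,z):
    K=np.array([[c['fx'],0,c['cx']],[0,c['fy'],c['cy']],[0,0,1]])
    p=cv2.undistortPoints(np.array(uv,float).reshape(-1,1,2),K,np.array(c['distortion'])).reshape(-1,2)
    d=np.c_[p[:,0],-p[:,1],-np.ones(len(p))]@c['cam_to_world'][:3,:3].T
    o=c['cam_to_world'][:3,3]
    return (o+d*((z-o[2])/d[:,2])[:,None])[:,:2]
def proj(c,P):
    K=np.array([[c['fx'],0,c['cx']],[0,c['fy'],c['cy']],[0,0,1]])
    T=np.linalg.inv(c['cam_to_world']);q=np.atleast_2d(P)@T[:3,:3].T+T[:3,3]
    q=q*[1,-1,-1]
    return cv2.projectPoints(q,np.zeros(3),np.zeros(3),K,np.array(c['distortion']))[0].reshape(-1,2)
def slab(c,mask,roi,z):
    x0,y0,x1,y1=roi;m=np.zeros(mask.shape,np.uint8);m[y0:y1,x0:x1]=mask[y0:y1,x0:x1]
    cs,_=cv2.findContours(m,cv2.RETR_EXTERNAL,cv2.CHAIN_APPROX_NONE);k=max(cs,key=cv2.contourArea)
    P=cast(c,k.reshape(-1,2),z)
    (cx,cy),(w,h),a=cv2.minAreaRect((P*1000).astype(np.float32))
    b=cv2.boxPoints(((cx,cy),(w,h),a));e=[b[1]-b[0],b[2]-b[1]];L=max(e,key=np.linalg.norm)
    return np.array([cx,cy])/1000,sorted([w,h]),np.degrees(np.arctan2(L[1],L[0]))%180
E
python3 - <<'E'
from h import *
c=pickle.load(open('top.pkl','rb'));I=c['pixels'].astype(int);r,g,b=I[...,0],I[...,1],I[...,2]
v=I.max(2)
print('black',slab(c,(v<70),(350,185,400,225),.172))
print('red',slab(c,(r>100)&(g<70)&(b<70),(165,140,215,180),.172))
print('blue',slab(c,(b>90)&(r<80),(140,200,195,230),.172))
for n,m in (('plinth',(r<140)&(r>0)),):
    print(n,slab(c,m&(I.sum(2)<260),(225,130,325,220),.19))
cr=I[100:260,140:420].astype(np.uint8);cv2.imwrite('pics/crop1.png',cv2.resize(cr,None,fx=2.8,fy=2.8,interpolation=cv2.INTER_CUBIC)[:,:,::-1])
E
```

```text
black (array([ 0.51315204, -0.21108101]), [27.3525390625, 66.3990707397461], np.float32(110.33892))
red (array([0.61053217, 0.21335098]), [28.205127716064453, 64.01890563964844], np.float32(75.68217))
blue (array([0.47961621, 0.25818842]), [25.974018096923828, 62.54607391357422], np.float32(81.58945))
plinth (array([0.56328357, 0.0091019 ]), [126.80000305175781, 134.90467834472656], np.float32(116.51228))
```

View pics/crop1.png

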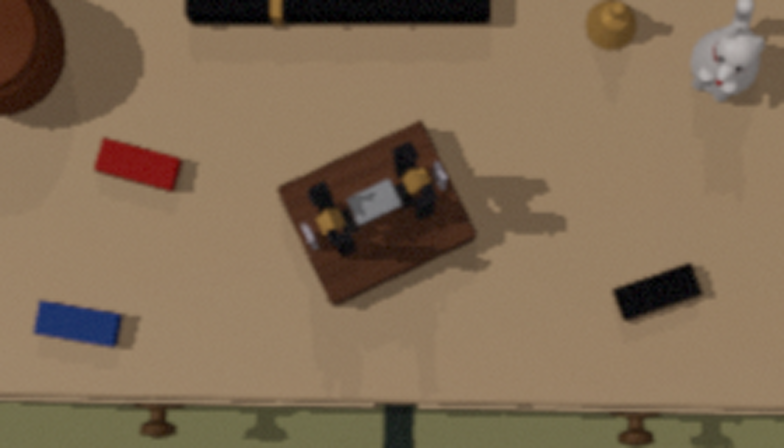

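The crop confirms the black slab at crop (657,292) and the red one at (138,165). The measured sizes match 28×66 mm. First I turn to the black tally's heading (−95° about tool z) while rising 6 cm, then traverse.

>>> play_rows(rows="0 0 -0.5 0 0 -6.8 100;0 0 -0.5 0 0 -6.8 100;0 0 -0.5 0 0 -6.8 100;0 0 -0.5 0 0 -6.8 100;0 0 -0.5 0 0 -6.8 100;0 0 -0.5 0 0 -6.8 100;0 0 -0.5 0 0 -6.8 100;0 0 -0.5 0 0 -6.8 100;0 0 -0.5 0 0 -6.8 100;0 0 -0.5 0 0 -6.8 100;0 0 -0.5 0 0 -6.8 100;0 0 -0.5 0 0 -6.8 100")

```text
clock: 1.1
tool_pos: [0.157, -0.579, 0.2703]
tcp_rot: [0.662, 0.75, 0.0, -0.0]
ft_force: [0.1, 0.5, -0.5]
grip_width: 0.0852
finger_force: 0.0
```

>>> play_rows(rows="0 0 0 0 0 -6.8 100;0 0 0 0 0 -6.7 100;1.5 3.3 0 0 0 0 100;1.6 3.3 0 0 0 0 100;1.6 3.3 0 0 0 0 100;1.6 3.3 0 0 0 0 100;1.6 3.3 0 0 0 0 100;1.6 3.3 0 0 0 0 100;1.6 3.3 0 0 0 0 100;1.6 3.3 0 0 0 0 100;1.6 3.3 0 0 0 0 100;1.6 3.3 0 0 0 0 100")

```text
clock: 2.1
tool_pos: [0.4123, -0.314, 0.2703]
tcp_rot: [0.572, 0.82, 0.0, -0.0]
ft_force: [0.5, -0.1, 0.2]
grip_width: 0.0853
finger_force: 0.0
```

>>> play_rows(rows="1.6 3.3 0 0 0 0 100;1.6 3.3 0 0 0 0 100;1.6 3.3 0 0 0 0 100;1.5 3.3 0 0 0 0 100;0 0 0 0 0 0 100;0 0 0 0 0 0 100;0 0 0 0 0 0 100")

```text
clock: 2.68
tool_pos: [0.5133, -0.2108, 0.2702]
tcp_rot: [0.571, 0.821, -0.0, -0.001]
ft_force: [-0.3, 0.4, 0.0]
grip_width: 0.0854
finger_force: 0.0
```

```bash
cat > look.py <<'E'
import sys
from h import *
from cell import bot,eyes
from scipy.spatial.transform import Rotation as R
def delta(s,tgt,yaw=None):
    M=R.from_quat(s['tcp_rot']).as_matrix();print('tool-axes shift cm',np.round(M.T@(np.array(tgt)-s['tool_pos'])*100,2))
    y=np.degrees(np.arctan2(M[1,0],M[0,0]));print('yaw x',y,'z axis',np.round(M[:,2],4))
    if yaw is not None:print('turn tool z',-(((yaw-y)+90)%180-90))
def state():
    s=bot.get_state();print(round(s['clock'],2),np.round(s['tool_pos'],4),np.round(s['ft_force'],2),s['grip_width'],s['finger_force']);return s
E
python3 - <<'E'
from look import *
s=state();c=eyes.read_camera('wrist');pickle.dump(c,open('w1.pkl','wb'))
cv2.imwrite('pics/w1.png',c['pixels'][:,:,::-1])
print(c['cam_to_world'].round(3).tolist(),proj(c,[[.513,-.211,.172]]))
delta(s,[.513,-.211,.27],110.3)
v=c['pixels'].max(2);
u=proj(c,[[.513,-.211,.176]])[0].astype(int)
print(slab(c,v<60,(max(u[0]-110,0),max(u[1]-90,0),u[0]+110,u[1]+90),.174))
E
```

```text
2.68 [ 0.5133 -0.2108  0.2702] [-0.3   0.43  0.  ] 0.08540463809553211 0.0
[[0.938, -0.332, -0.098, 0.488], [0.346, 0.899, 0.268, -0.143], [-0.001, -0.285, 0.958, 0.433], [0.0, 0.0, 0.0, 1.0]] [[281.75447054 201.0908769 ]]
tool-axes shift cm [-0.01 -0.04  0.02]
yaw x 110.3008557239433 z axis [-0.0012  0.     -1.    ]
turn tool z 0.0008557239433031327
(array([ 0.51321716, -0.21327533]), [25.107166290283203, 46.36565399169922], np.float32(111.00141))
```

View pics/w1.png

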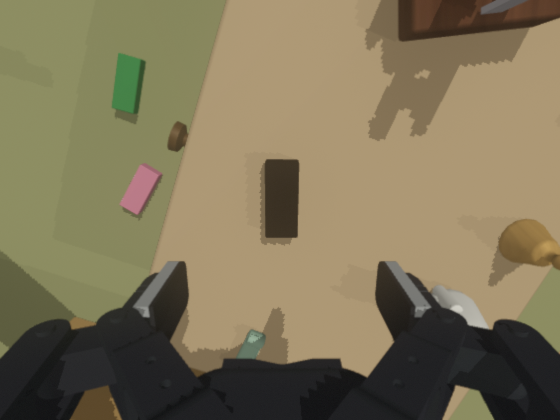

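The tally is at (282,199), where the top-view estimate predicted (282,201), so I descend straight and grip.

>>> play_rows(rows="0 0 2.5 0 0 0 100;0 0 2.5 0 0 0 100;0 0 2.5 0 0 0 100;0 0 2 0 0 0 100;0 0 1 0 0 0 100;0 0 0 0 0 0 100", force=40)

```text
clock: 3.23
tool_pos: [0.5117, -0.2113, 0.1628]
tcp_rot: [0.572, 0.82, -0.0, -0.002]
ft_force: [0.5, -0.4, -0.4]
grip_width: 0.0856
finger_force: 0.0
```

>>> play_rows(rows="0 0 0 0 0 0 20;0 0 0 0 0 0 20;0 0 0 0 0 0 20;0 0 0 0 0 0 20;0 0 0 0 0 0 20;0 0 0 0 0 0 20;0 0 0 0 0 0 20;0 0 0 0 0 0 20", force=40)

```text
clock: 3.9
tool_pos: [0.5135, -0.2107, 0.1658]
tcp_rot: [0.572, 0.821, 0.0, 0.0]
ft_force: [-0.3, -0.6, 0.0]
grip_width: 0.017
finger_force: 0.0
```

Run:
```python
from look import *
s=state();c=eyes.read_camera('wrist')
cv2.imwrite('pics/w2.png',c['pixels'][:,:,::-1])
```

```text
3.9 [ 0.5135 -0.2107  0.1658] [-0.27 -0.61  0.02] 0.017011943311843622 0.0
```

View pics/w2.png

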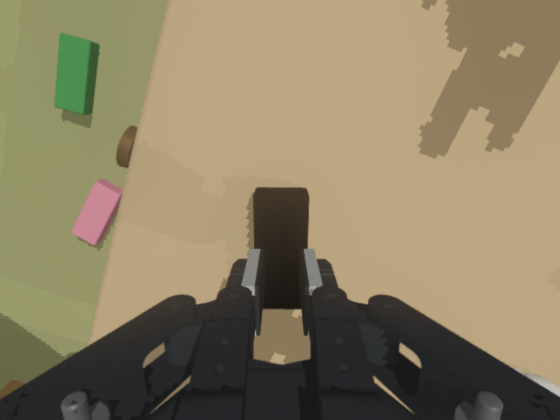

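Run:
```python
from look import *
s=state();c=eyes.read_camera('wrist')
M=R.from_quat(s['tcp_rot']).as_matrix();p=np.array(s['tool_pos'])
for b in (0,.005,.01,.015,.02):
  print(b,proj(c,[p-M[:,2]*b+M[:,1]*q+M[:,0]*r for r in(.011,-.011) for q in(-.0085,.0085)]).round(0).tolist())
t=np.radians(110.3);ax=np.array([np.cos(t),np.sin(t),0])
print('tally far/near end',proj(c,[np.array([.513,-.211,.176])+ax*q for q in(.033,-.033)]).round(0).tolist(),c['fx'])
```

```text
3.95 [ 0.5135 -0.2107  0.1657] [-0.38  0.08  0.27] 0.017205830671212806 0.0
0 [[267.0, 230.0], [298.0, 230.0], [267.0, 267.0], [298.0, 267.0]]
0.005 [[266.0, 234.0], [299.0, 234.0], [267.0, 271.0], [298.0, 271.0]]
0.01 [[266.0, 237.0], [299.0, 237.0], [266.0, 276.0], [298.0, 276.0]]
0.015 [[265.0, 241.0], [300.0, 241.0], [266.0, 280.0], [299.0, 280.0]]
0.02 [[265.0, 245.0], [300.0, 245.0], [266.0, 286.0], [299.0, 285.0]]
tally far/near end [[281.0, 196.0], [281.0, 312.0]] 320.91699755196873
```

>>> play_rows(rows="0 0 0 0 0 0 90;0 0 0 0 0 0 90;0 0 0 0 0 0 90;0 0 0 0 0 0 90;0 0 0 0 0 0 90;0 0 0.4 0 0 0 90;0 0 0.4 0 0 0 90;0 0 0 0 0 0 90")

```text
clock: 4.67
tool_pos: [0.5131, -0.2106, 0.1563]
tcp_rot: [0.572, 0.821, -0.0, -0.001]
ft_force: [-0.7, 0.4, -0.8]
grip_width: 0.0762
finger_force: 0.0
```

>>> play_rows(rows="0 0 0 0 0 0 45;0 0 0 0 0 0 45;0 0 0 0 0 0 45;0 0 0 0 0 0 45;0 0 0 0 0 0 45;0 0 0 0 0 0 45")

```text
clock: 5.17
tool_pos: [0.5135, -0.2108, 0.1578]
tcp_rot: [0.572, 0.821, 0.0, 0.0]
ft_force: [0.5, 0.1, 0.1]
grip_width: 0.0382
finger_force: 0.0
```

>>> play_rows(rows="0 0 0 0 0 0 28;0 0 0 0 0 0 28;0 0 0 0 0 0 28;0 0 0 0 0 0 28")

```text
clock: 5.5
tool_pos: [0.5135, -0.2108, 0.1577]
tcp_rot: [0.572, 0.821, 0.0, 0.0]
ft_force: [0.6, 0.4, -0.0]
grip_width: 0.0236
finger_force: 0.0
```

Run:
```python
from look import *
s=state();c=eyes.read_camera('wrist');d=eyes.read_camera('scene')['pixels'];t=eyes.read_camera('top')['pixels']
f=lambda a,k:cv2.resize(a,None,fx=k,fy=k,interpolation=cv2.INTER_CUBIC)
im=np.zeros((600,800,3),np.uint8)
a=f(c['pixels'][150:350,180:380],2);im[:400,:400]=a
a=f(d[150:250,150:250],4);im[:400,400:]=a
cv2.imwrite('pics/w3.png',im[:,:,::-1])
```

```text
5.5 [ 0.5135 -0.2108  0.1577] [ 0.64  0.4  -0.05] 0.023631039614262755 0.0
```

View pics/w3.png

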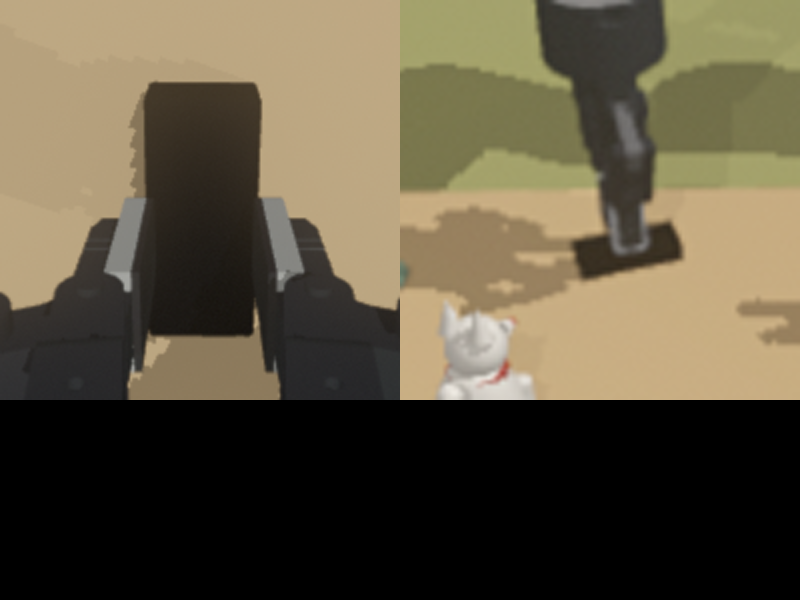

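>>> play_rows(rows="0 0 0 0 0 0 15;0 0 0 0 0 0 15;0 0 0 0 0 0 15;0 0 0 0 0 0 15", force=40)

```text
clock: 5.98
tool_pos: [0.5135, -0.2108, 0.1577]
tcp_rot: [0.572, 0.821, -0.0, 0.0]
ft_force: [-0.3, -0.4, 0.8]
grip_width: 0.0129
finger_force: 0.0
```

Run:
```python
from look import *
s=state();c=eyes.read_camera('wrist')['pixels'];d=eyes.read_camera('scene');pickle.dump(d,open('s2.pkl','wb'))
f=lambda a,k:cv2.resize(a,None,fx=k,fy=k,interpolation=cv2.INTER_CUBIC)
im=np.zeros((480,800,3),np.uint8)
im[:400,:400]=f(c[160:360,180:380],2);im[:480,400:]=f(d['pixels'][170:230,182:232],8)
cv2.imwrite('pics/w4.png',im[:,:,::-1])
t=np.radians(110.3);ax=np.array([np.cos(t),np.sin(t),0]);ay=np.array([np.sin(t),-np.cos(t),0])
pts=[np.array([.5135,-.211,z])+ax*a*.033+ay*.014 for z in(.16,.176) for a in(-1,1)]
print(proj(d,pts).round(1).tolist());print('tcp',proj(d,[s['tool_pos'],[.5135,-.211,.176],[.5135,-.211,.19]]).round(1).tolist())
```

```text
5.98 [ 0.5135 -0.2108  0.1577] [-0.28 -0.37  0.82] 0.01288605941145115 0.0
[[195.5, 220.6], [220.9, 215.4], [194.8, 215.3], [220.4, 210.1]]
tcp [[207.2, 216.0], [206.5, 209.9], [205.9, 205.2]]
```

View pics/w4.png

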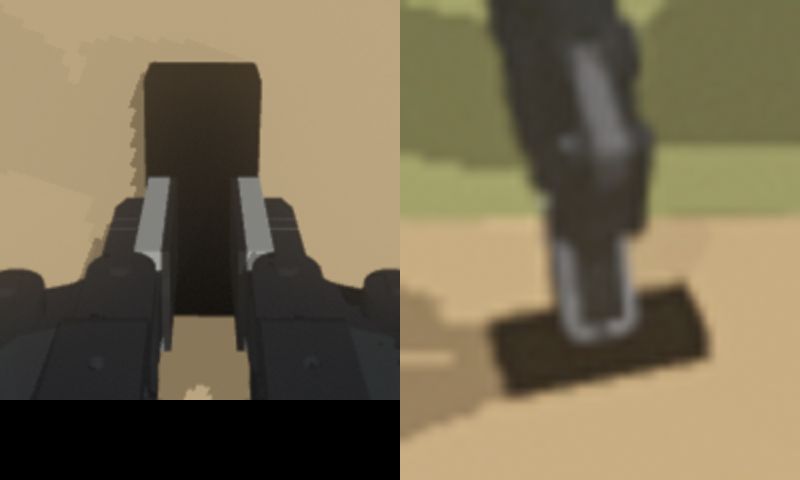

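The tips are still just above the tally's top: the pads cover it in the wrist view, and they end at scene (207,212). I open, go down a further 10 mm while watching the force, and close again.

>>> play_rows(rows="0 0 0 0 0 0 60;0 0 0 0 0 0 60;0 0 0 0 0 0 60;0 0 0 0 0 0 60;0 0 0 0 0 0 60;0 0 0.3 0 0 0 60;0 0 0.3 0 0 0 60;0 0 0.4 0 0 0 60;0 0 0 0 0 0 60;0 0 0 0 0 0 60")

```text
clock: 6.92
tool_pos: [0.5132, -0.2106, 0.147]
tcp_rot: [0.572, 0.821, -0.0, -0.001]
ft_force: [-0.6, -0.6, -1.0]
grip_width: 0.0509
finger_force: 0.0
```

>>> play_rows(rows="0 0 0 0 0 0 38;0 0 0 0 0 0 38;0 0 0 0 0 0 38;0 0 0 0 0 0 26;0 0 0 0 0 0 26;0 0 0 0 0 0 26")

```text
clock: 7.42
tool_pos: [0.5137, -0.2108, 0.1481]
tcp_rot: [0.572, 0.821, 0.0, 0.0]
ft_force: [0.5, -0.3, 1.4]
grip_width: 0.0266
finger_force: 40.2
```

Gripped at a finger force of 40 N. Tally underside = TCP + 12 mm. I lift it and go to a viewing point 10 cm short of the dispenser.

>>> play_rows(rows="0 0 -1 0 0 0 26;0 0 -2.5 0 0 0 26;0 0 -3.5 0 0 0 26;0 0 -3.5 0 0 0 26;0 0 -3.5 0 0 0 26;1.8 2.6 -0.5 0 0 0 26;1.8 2.6 0 0 0 0 26;1.8 2.6 0 0 0 0 26;1.8 2.6 0 0 0 0 26;1.7 2.7 0 0 0 0 26;0 0 0 0 0 -4.9 26;0 0 0 0 0 0 26")

```text
clock: 8.42
tool_pos: [0.6062, -0.0803, 0.2922]
tcp_rot: [0.534, 0.846, -0.0, -0.001]
ft_force: [-0.7, -0.1, -0.5]
grip_width: 0.0265
finger_force: 39.9
```

>>> play_rows(rows="0 0 0 0 0 0 26;0 0 0 0 0 0 26")

```text
clock: 8.58
tool_pos: [0.6052, -0.0826, 0.2931]
tcp_rot: [0.537, 0.843, -0.0, 0.0]
ft_force: [0.5, 0.1, 0.7]
grip_width: 0.0263
finger_force: 39.9
```

Run:
```python
from look import *
s=state();c=eyes.read_camera('wrist');pickle.dump(c,open('w5.pkl','wb'))
cv2.imwrite('pics/w5.png',c['pixels'][:,:,::-1])
delta(s,[.563,.009,.3],115.2)
```

```text
8.58 [ 0.6052 -0.0826  0.2931] [0.5  0.14 0.71] 0.0262684515062326 39.928080439567566
tool-axes shift cm [10.09  0.05 -0.69]
yaw x 115.0059630312904 z axis [ 2.e-04 -4.e-04 -1.e+00]
turn tool z -0.19403696870959664
```

View pics/w5.png

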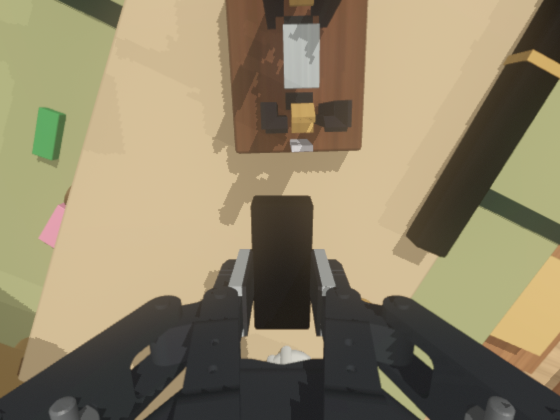

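Held tally level at (282,262). Dispenser near edge at (238,152)–(360,150), near guides around (273,117) and (337,115). Next I compute the well centre from several cues.

Run:
```python
from h import *
c=pickle.load(open('top.pkl','rb'));w=pickle.load(open('w5.pkl','rb'))
f=lambda p:np.array(p)/2.8+[140,100]-.3
pl=cast(c,f([[281,188],[421,122],[475,238],[333,303]]),.19)
print('plinth',pl.mean(0),[np.linalg.norm(pl[i]-pl[i-1]).round(4) for i in range(4)],[np.degrees(np.arctan2(*(pl[a]-pl[b])[::-1]))%180 for a,b in((0,1),(3,2))])
g=cast(c,f([[405,155],[320,193],[424,205],[343,242]]),.279);print('guides top',g.mean(0),np.degrees(np.arctan2(*(g[1]-g[0])[::-1]))%180,np.degrees(np.arctan2(*(g[3]-g[2])[::-1]))%180)
go=cast(c,f([[416,180],[330,220]]),.255);print('gold',go.mean(0),np.degrees(np.arctan2(*(go[1]-go[0])[::-1]))%180)
# gold masks
for n,k,roi in(('top',c,(230,140,315,205)),('wrist',w,(260,80,345,140))):
    H=cv2.cvtColor(k['pixels'],cv2.COLOR_RGB2HSV);m=((H[...,0]>14)&(H[...,0]<26)&(H[...,1]>120)&(H[...,2]>110)).astype(np.uint8)
    mm=np.zeros_like(m);x0,y0,x1,y1=roi;mm[y0:y1,x0:x1]=m[y0:y1,x0:x1]
    N,L,st,ce=cv2.connectedComponentsWithStats(mm)
    for i in range(1,N):
        if st[i,4]>8:print(n,ce[i].round(1),st[i].tolist(),cast(k,[ce[i]],.255))
p=cast(w,[[238,152],[360,150],[229,60],[367,60]],.19);print('wrist plinth',p,np.linalg.norm(p[0]-p[1]))
# wrist: line of plinth edges, midline
t=np.radians(115.2);ax=np.array([np.cos(t),np.sin(t)]);ay=np.array([np.sin(t),-np.cos(t)])
print('along/across',np.c_[p@ax,p@ay].round(4)); q=np.array([.563,.009]);print(q@ax,q@ay)
```

```text
plinth [0.57139735 0.01545671] [np.float64(0.1015), np.float64(0.1242), np.float64(0.1033), np.float64(0.1244)] [np.float64(116.54955583863813), np.float64(115.74329230440861)]
guides top [0.56876442 0.01589056] 115.35673098735109 115.75948996825338
gold [0.57147853 0.01676929] 116.18749676133652
top [287.6 163.6] [284, 160, 8, 8, 39] [[ 0.58813331 -0.01386081]]
top [255.7 178.9] [253, 176, 6, 7, 31] [[0.55421921 0.0527173 ]]
wrist [302.5 117.6] [291, 103, 25, 31, 715] [[ 0.58712242 -0.01483476]]
wrist plinth [[ 5.55297686e-01 -6.12036211e-02]
 [ 6.45590984e-01 -1.73386373e-02]
 [ 5.22016073e-01  2.61815808e-04]
 [ 6.17432691e-01  4.47632173e-02]] 0.10038434379051556
along/across [[-0.2918  0.4764]
 [-0.2906  0.5768]
 [-0.222   0.4724]
 [-0.2224  0.5777]]
-0.23157029767894174 0.5132496441624546
```

Run:
```python
from look import *
w=pickle.load(open('w5.pkl','rb'));s=state()
p=cast(w,[[282,197],[282,329]],s['tool_pos'][2]+.028);M=R.from_quat(s['tcp_rot']).as_matrix()
print(p,np.linalg.norm(p[0]-p[1]),(p.mean(0)-s['tool_pos'][:2])@M[:2,:2]*1000)
delta(s,[.571,.0165,.2931],115.9)
```

```text
8.63 [ 0.6052 -0.0828  0.2932] [ 0.07  0.79 -0.19] 0.026586689020786276 39.928491711616516
[[ 0.58929763 -0.04905954]
 [ 0.6178684  -0.11034235]] 0.06761561753314717 [ 3.43251315 -0.14234333]
tool-axes shift cm [1.044e+01 1.100e+00 1.000e-02]
yaw x 115.00597321156263 z axis [ 5.e-04 -3.e-04 -1.e+00]
turn tool z -0.8940267884373725
```

>>> play_rows(rows="2 0.23 0 0 0 0 26;2.5 0.28 0 0 0 0 26;2.5 0.28 0 0 0 0 26;2 0.23 0 0 0 0 26;1.35 0.15 0 0 0 -0.9 26;0 0 0 0 0 0 26;0 0 0 0 0 0 26;0 0 1 0 0 0 26;0 0 0.5 0 0 0 26;0 0 0 0 0 0 26;0 0 0 0 0 0 26")

```text
clock: 9.55
tool_pos: [0.5719, 0.016, 0.2763]
tcp_rot: [0.53, 0.848, -0.001, -0.001]
ft_force: [0.2, -0.7, -0.3]
grip_width: 0.0267
finger_force: 39.9
```

Run:
```python
from look import *
s=state();c=eyes.read_camera('wrist');pickle.dump(c,open('w6.pkl','wb'))
t=eyes.read_camera('top')['pixels'];d=eyes.read_camera('scene')['pixels']
f=lambda a,k:cv2.resize(a,None,fx=k,fy=k,interpolation=cv2.INTER_CUBIC)
im=np.zeros((600,800,3),np.uint8)
im[:600,:500]=f(c['pixels'][120:360,180:380],2.5);im[:300,500:]=f(d[165:265,250:350],3);im[300:,500:]=f(t[135:210,235:310],4)
cv2.imwrite('pics/w6.png',im[:,:,::-1])
delta(s,[.572,.016,.2931],115.9)
```

```text
9.55 [0.5719 0.016  0.2763] [ 0.2  -0.69 -0.29] 0.026671898853538982 39.931490421295166
tool-axes shift cm [ 0.    0.   -1.68]
yaw x 115.99970137363479 z axis [-2.3e-03 -1.0e-04 -1.0e+00]
turn tool z 0.0997013736347867
```

View pics/w6.png

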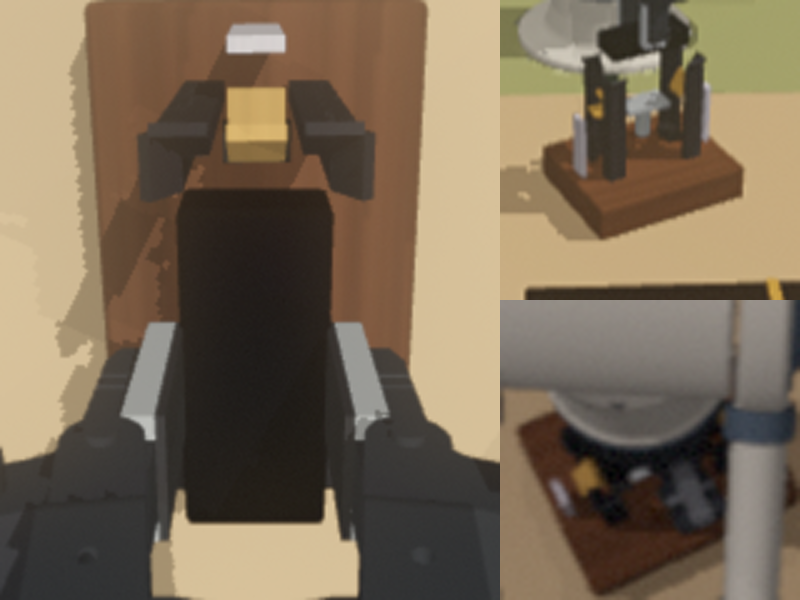

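The tally is centred between the guides sideways: crop columns 182–330 give centre 256, and the guides, gold and plinth centre at 256–257. The far guides lie just ahead of it. I enter gently.

>>> play_rows(rows="0 0 0.3 0 0 0 26;0 0 0.3 0 0 0 26;0 0 0.3 0 0 0 26;0 0 0.2 0 0 0 26;0 0 0 0 0 0 26")

```text
clock: 10.12
tool_pos: [0.5719, 0.0168, 0.2658]
tcp_rot: [0.529, 0.848, -0.0, -0.001]
ft_force: [0.3, -0.1, 0.1]
grip_width: 0.0265
finger_force: 39.9
```

>>> play_rows(rows="0 0 0.3 0 0 0 26;0 0 0.2 0 0 0 26;0 0 0 0 0 0 26;0 0 0 0 0 0 26")

```text
clock: 10.45
tool_pos: [0.572, 0.0167, 0.2615]
tcp_rot: [0.529, 0.848, -0.0, -0.0]
ft_force: [0.1, 0.5, -0.0]
grip_width: 0.0265
finger_force: 39.9
```

>>> play_rows(rows="0 0 0.3 0 0 0 26;0 0 0.1 0 0 0 26;0 0 0 0 0 0 26;0 0 0 0 0 0 26")

```text
clock: 10.78
tool_pos: [0.5721, 0.0168, 0.2576]
tcp_rot: [0.529, 0.848, -0.0, -0.0]
ft_force: [0.2, 0.4, -0.7]
grip_width: 0.0263
finger_force: 39.9
```

>>> play_rows(rows="0 0 0.2 0 0 0 26;0 0 0.2 0 0 0 26;0 0 0 0 0 0 26")

```text
clock: 11.03
tool_pos: [0.572, 0.0168, 0.2531]
tcp_rot: [0.529, 0.848, -0.0, -0.0]
ft_force: [-0.4, -0.6, -1.0]
grip_width: 0.0264
finger_force: 39.9
```

>>> play_rows(rows="0 0 0.2 0 0 0 26;0 0 0.2 0 0 0 26;0 0 0 0 0 0 26")

```text
clock: 11.28
tool_pos: [0.572, 0.0168, 0.2491]
tcp_rot: [0.529, 0.848, -0.0, -0.0]
ft_force: [0.2, 0.4, -0.3]
grip_width: 0.0264
finger_force: 39.9
```

>>> play_rows(rows="0 0 0.2 0 0 0 26;0 0 0.2 0 0 0 26;0 0 0 0 0 0 26")

```text
clock: 11.53
tool_pos: [0.572, 0.0167, 0.2451]
tcp_rot: [0.529, 0.848, -0.0, -0.0]
ft_force: [0.3, 0.1, -0.6]
grip_width: 0.0269
finger_force: 39.9
```

>>> play_rows(rows="0 0 0.2 0 0 0 26;0 0 0.1 0 0 0 26;0 0 0 0 0 0 26")

```text
clock: 11.78
tool_pos: [0.572, 0.0167, 0.2423]
tcp_rot: [0.529, 0.848, -0.0, -0.0]
ft_force: [-0.4, 0.3, -0.3]
grip_width: 0.0265
finger_force: 39.9
```

>>> play_rows(rows="0 0 0.2 0 0 0 26;0 0 0.1 0 0 0 26;0 0 0 0 0 0 26")

```text
clock: 12.03
tool_pos: [0.5722, 0.0167, 0.24]
tcp_rot: [0.529, 0.848, 0.0, 0.0]
ft_force: [-0.0, -1.2, 2.4]
grip_width: 0.0268
finger_force: 40.1
```

>>> play_rows(rows="0 0 0.2 0 0 0 26;0 0 0.1 0 0 0 26;0 0 0 0 0 0 26")

```text
clock: 12.28
tool_pos: [0.5722, 0.0168, 0.2368]
tcp_rot: [0.529, 0.848, 0.0, 0.0]
ft_force: [-0.2, 0.3, 3.9]
grip_width: 0.0269
finger_force: 40.3
```

>>> play_rows(rows="0 0 0.1 0 0 0 26;0 0 0.1 0 0 0 26;0 0 0 0 0 0 26")

```text
clock: 12.53
tool_pos: [0.5722, 0.0168, 0.2347]
tcp_rot: [0.529, 0.848, 0.0, 0.0]
ft_force: [1.4, -0.2, 4.4]
grip_width: 0.0267
finger_force: 40.4
```

>>> play_rows(rows="0 0 0.1 0 0 0 26;0 0 0.1 0 0 0 26;0 0 0 0 0 0 26")

```text
clock: 12.78
tool_pos: [0.5721, 0.0168, 0.2326]
tcp_rot: [0.529, 0.848, 0.0, 0.0]
ft_force: [0.1, 0.5, 3.9]
grip_width: 0.0267
finger_force: 40.4
```

Ramp contact came at about TCP 0.241, so the lips are about 81 mm up and the snap is expected near TCP 0.213. I continue.

>>> play_rows(rows="0 0 0.2 0 0 0 26;0 0 0.2 0 0 0 26;0 0 0 0 0 0 26")

```text
clock: 13.03
tool_pos: [0.572, 0.0167, 0.2279]
tcp_rot: [0.529, 0.848, -0.0, -0.0]
ft_force: [1.6, -0.5, 0.8]
grip_width: 0.0269
finger_force: 40.1
```

>>> play_rows(rows="0 0 0.2 0 0 0 26;0 0 0.2 0 0 0 26;0 0 0 0 0 0 26")

```text
clock: 13.28
tool_pos: [0.5721, 0.0167, 0.2244]
tcp_rot: [0.529, 0.848, -0.0, -0.0]
ft_force: [0.4, 0.2, 3.0]
grip_width: 0.0266
finger_force: 40.3
```

>>> play_rows(rows="0 0 0.2 0 0 0 26;0 0 0.2 0 0 0 26;0 0 0 0 0 0 26")

```text
clock: 13.53
tool_pos: [0.5721, 0.0167, 0.2206]
tcp_rot: [0.529, 0.848, 0.0, 0.0]
ft_force: [-0.1, -0.3, 3.4]
grip_width: 0.027
finger_force: 40.4
```

>>> play_rows(rows="0 0 0.2 0 0 0 26;0 0 0.2 0 0 0 26;0 0 0 0 0 0 26")

```text
clock: 13.78
tool_pos: [0.5721, 0.0167, 0.2167]
tcp_rot: [0.529, 0.848, 0.0, 0.0]
ft_force: [0.1, 0.5, 4.6]
grip_width: 0.0266
finger_force: 40.5
```

>>> play_rows(rows="0 0 0.2 0 0 0 26;0 0 0.1 0 0 0 26;0 0 0 0 0 0 26")

```text
clock: 14.03
tool_pos: [0.5721, 0.0168, 0.214]
tcp_rot: [0.529, 0.848, 0.0, 0.0]
ft_force: [-0.8, -0.1, 5.6]
grip_width: 0.027
finger_force: 40.5
```

>>> play_rows(rows="0 0 0.1 0 0 0 26;0 0 0.05 0 0 0 26;0 0 0 0 0 0 26")

```text
clock: 14.28
tool_pos: [0.5721, 0.0167, 0.2122]
tcp_rot: [0.529, 0.848, -0.0, -0.0]
ft_force: [0.1, 0.4, 3.6]
grip_width: 0.0269
finger_force: 40.4
```

>>> play_rows(rows="0 0 0.1 0 0 0 26;0 0 0.05 0 0 0 26;0 0 0 0 0 0 26")

```text
clock: 14.53
tool_pos: [0.5721, 0.0167, 0.2105]
tcp_rot: [0.529, 0.848, -0.0, -0.0]
ft_force: [-0.8, 0.7, 4.6]
grip_width: 0.0267
finger_force: 40.5
```

>>> play_rows(rows="0 0 0.1 0 0 0 26;0 0 0.1 0 0 0 26;0 0 0 0 0 0 26")

```text
clock: 14.78
tool_pos: [0.5721, 0.0167, 0.2085]
tcp_rot: [0.529, 0.848, -0.0, -0.0]
ft_force: [-0.5, -0.5, 5.4]
grip_width: 0.0266
finger_force: 40.5
```

The force fell from 5.6 to 3.6 N between 0.214 and 0.212, which looks like the snap at the expected height. I press 2 mm more, then release and back off.

>>> play_rows(rows="0 0 0.1 0 0 0 26;0 0 0.1 0 0 0 26;0 0 0 0 0 0 26;0 0 0 0 0 0 45;0 0 0 0 0 0 45;0 0 0 0 0 0 45;0 0 0 0 0 0 45;0 0 0 0 0 0 45")

```text
clock: 15.45
tool_pos: [0.572, 0.0167, 0.2061]
tcp_rot: [0.529, 0.848, -0.0, -0.0]
ft_force: [0.5, 0.3, -0.3]
grip_width: 0.0386
finger_force: 0.0
```

>>> play_rows(rows="0 0 -2 0 0 0 45;0 0 -3 0 0 0 45;0 0 -3.5 0 0 0 45;0 0 -3 0 0 0 45;-3 0 -1 0 0 0 60;-3.5 0 0 0 0 0 80;-3.5 0 0 0 0 0 100;0 0 0 0 0 0 100;0 0 0 0 0 0 100")

```text
clock: 16.2
tool_pos: [0.6165, -0.0748, 0.3299]
tcp_rot: [0.531, 0.848, -0.001, -0.001]
ft_force: [-0.1, 0.4, 0.1]
grip_width: 0.0855
finger_force: 0.0
```

Run:
```python
from look import *
s=state();c=eyes.read_camera('wrist');pickle.dump(c,open('w7.pkl','wb'))
t=eyes.read_camera('top');d=eyes.read_camera('scene')
f=lambda a,k:cv2.resize(a,None,fx=k,fy=k,interpolation=cv2.INTER_CUBIC)
im=np.zeros((600,800,3),np.uint8)
im[:300,:400]=f(c['pixels'],5/7);im[:600,400:]=f(d['pixels'][170:245,270:320],8);im[300:,:400]=f(c['pixels'][0:150,200:400],2)
cv2.imwrite('pics/w7.png',im[:,:,::-1])
I=t['pixels'].astype(int);r,g,b=I[...,0],I[...,1],I[...,2]
red=slab(t,(r>100)&(g<70)&(b<70),(165,140,215,180),.172);print(red)
delta(s,[*red[0],s['tool_pos'][2]],red[2])
# black under lips: expected projected outline in scene if underside 65 mm up
u=np.radians(115.9);ax=np.array([np.cos(u),np.sin(u),0]);ay=np.array([np.sin(u),-np.cos(u),0]);o=np.array([.572,.0165,0])
for z in(.225,.241):print(z,((proj(d,[o+ax*i*.033+ay*.014+[0,0,z] for i in(-1,1)])-[270,170])*8).round().tolist())
```

```text
16.2 [ 0.6165 -0.0748  0.3299] [-0.11  0.37  0.13] 0.08548249225007232 0.0
(array([0.61057953, 0.2138996 ]), [28.413097381591797, 63.75145721435547], np.float32(76.04332))
tool-axes shift cm [2.622e+01 1.208e+01 2.000e-02]
yaw x 115.91687419333688 z axis [-2.7e-03  5.0e-04 -1.0e+00]
turn tool z 39.87355449118844
0.225 [[142.0, 326.0], [339.0, 272.0]]
0.241 [[142.0, 279.0], [341.0, 225.0]]
```

View pics/w7.png

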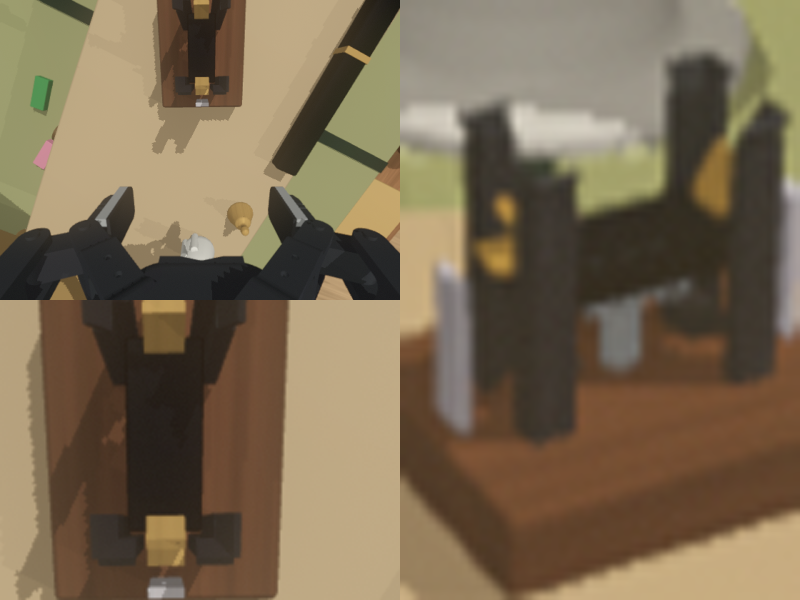

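The picture shows the black tally level under both brass lips (crop ends near (165,345) and (165,520)), with the follower beneath it. Next is red at (0.611, 0.214), heading 76°.

>>> play_rows(rows="2.2 1 0 0 0 0 100;3 1.4 0 0 0 0 100;3.5 1.6 0 0 0 0 100;3.5 1.6 0 0 0 0 100;3.5 1.6 0 0 0 0 100;3.5 1.6 0 0 0 0 100;3.5 1.6 0 0 0 0 100;3.5 1.7 0 0 0 0 100;0 0 0 0 0 6.6 100;0 0 0 0 0 6.6 100;0 0 0 0 0 6.6 100;0 0 0 0 0 6.6 100")

```text
clock: 17.35
tool_pos: [0.6085, 0.2172, 0.3325]
tcp_rot: [0.71, 0.704, 0.001, 0.0]
ft_force: [0.2, -0.1, -0.4]
grip_width: 0.0853
finger_force: 0.0
```

>>> play_rows(rows="0 0 1.5 0 0 6.7 100;0 0 2 0 0 6.8 100;0 0 2 0 0 0 100;0 0 0 0 0 0 100;0 0 0 0 0 0 100;0 0 0 0 0 0 100")

```text
clock: 17.85
tool_pos: [0.6092, 0.2161, 0.2786]
tcp_rot: [0.787, 0.617, 0.001, 0.0]
ft_force: [0.5, 0.7, 0.4]
grip_width: 0.0852
finger_force: 0.0
```

Run:
```python
from look import *
s=state();c=eyes.read_camera('wrist')
I=c['pixels'].astype(int);r,g,b=I[...,0],I[...,1],I[...,2]
u=proj(c,[[.6106,.2139,.176]])[0].astype(int);print(u)
q=slab(c,((r>2.2*g)&(r>60)&(b<.6*r)&(g<.45*r)),(u[0]-90,u[1]-90,u[0]+90,u[1]+90),.174);print(q)
delta(s,[.6106,.2139,.148],76.0);delta(s,[*q[0],.148],q[2])
```

```text
17.85 [0.6092 0.2161 0.2786] [0.51 0.66 0.42] 0.08516852090983815 0.0
[284 201]
(array([0.60976868, 0.21423141]), [25.895431518554688, 63.919273376464844], np.float32(75.569))
tool-axes shift cm [-0.19  0.16 13.06]
yaw x 76.2639502737181 z axis [ 1.9e-03  7.0e-04 -1.0e+00]
turn tool z 0.26395027371809476
tool-axes shift cm [-0.18  0.07 13.06]
yaw x 76.2639502737181 z axis [ 1.9e-03  7.0e-04 -1.0e+00]
turn tool z 0.6949500295774698
```

>>> play_rows(rows="-0.2 0.1 2.5 0 0 0.4 70;0 0 3 0 0 0 60;0 0 3 0 0 0 60;0 0 2.5 0 0 0 60;0 0 1 0 0 0 60;0 0 0.6 0 0 0 60;0 0 0.45 0 0 0 60;0 0 0 0 0 0 60;0 0 0 0 0 0 60")

```text
clock: 18.65
tool_pos: [0.6109, 0.2135, 0.1484]
tcp_rot: [0.789, 0.614, 0.001, 0.001]
ft_force: [-0.3, -0.3, 0.0]
grip_width: 0.0513
finger_force: 0.0
```

>>> play_rows(rows="0 0 0 0 0 0 38;0 0 0 0 0 0 38;0 0 0 0 0 0 38;0 0 0 0 0 0 26;0 0 0 0 0 0 26;0 0 0 0 0 0 26")

```text
clock: 19.15
tool_pos: [0.6105, 0.2134, 0.1472]
tcp_rot: [0.789, 0.614, 0.001, 0.0]
ft_force: [0.3, -0.4, 4.2]
grip_width: 0.0268
finger_force: 40.0
```

>>> play_rows(rows="0 0 -1 0 0 0 26;0 0 -2.5 0 0 0 26;0 0 -3 0 0 0 26;0 0 -3 0 0 0 26;0 0 -3 0 0 0 26;0 0 -2.3 0 0 -6 26;0 0 0 0 0 -6.8 26;0 0 0 0 0 -6.8 26;0 0 0 0 0 -6.8 26;0 0 0 0 0 -6.8 26;0 0 0 0 0 -6.8 26;0 0 0 0 0 0 26")

```text
clock: 20.15
tool_pos: [0.61, 0.2132, 0.2942]
tcp_rot: [0.53, 0.848, -0.0, -0.0]
ft_force: [-0.9, 0.1, 0.8]
grip_width: 0.0266
finger_force: 39.5
```

>>> play_rows(rows="0 0 0 0 0 0 26;0 0 0 0 0 0 26;0 0 0 0 0 0 26")

```text
clock: 20.4
tool_pos: [0.6101, 0.2133, 0.2942]
tcp_rot: [0.533, 0.846, -0.0, -0.0]
ft_force: [-0.2, 0.8, -1.0]
grip_width: 0.0267
finger_force: 39.5
```

Run:
```python
from look import *
s=state();c=eyes.read_camera('wrist');M=R.from_quat(s['tcp_rot']).as_matrix()
I=c['pixels'].astype(int);r,g,b=I[...,0],I[...,1],I[...,2]
m=((r>2.2*g)&(r>40)&(g<.45*r)&(b<.6*r)).astype(np.uint8)
N,L,st,ce=cv2.connectedComponentsWithStats(m[150:360,230:335].copy());i=1+st[1:,4].argmax();print(st[i]+[230,150,0,0,0])
col=L[:,52]==i;rr=np.where(col)[0]+150;print(rr.min(),rr.max())
p=cast(c,[[282,rr.min()],[282,rr.max()+1]],s['tool_pos'][2]+.0285)
print(np.linalg.norm(p[0]-p[1]),(p.mean(0)-s['tool_pos'][:2])@M[:2,:2]*1000)
delta(s,[.572,.0167,.293],116.0)
```

```text
20.4 [0.6101 0.2133 0.2942] [-0.21  0.79 -0.98] 0.026742021652669628 39.506075978279114
[ 252  204   61  127 7272]
204 330
0.06540585871776101 [ 1.34127149 -0.28281394]
tool-axes shift cm [-16.07 -11.94   0.12]
yaw x 115.63819208264576 z axis [-2.e-04 -0.e+00 -1.e+00]
turn tool z -0.3618079173542412
```

>>> play_rows(rows="-1.5 -1.1 0 0 0 -0.4 26;-2.5 -1.9 0 0 0 0 26;-3 -2.2 0 0 0 0 26;-3 -2.2 0 0 0 0 26;-3 -2.2 0 0 0 0 26;-2 -1.5 0 0 0 0 26;-1 -0.8 0 0 0 0 26;0 0 0 0 0 0 26;0 0 0 0 0 0 26;0 0 0 0 0 0 26")

```text
clock: 21.28
tool_pos: [0.5739, 0.0183, 0.2941]
tcp_rot: [0.528, 0.849, 0.0, -0.0]
ft_force: [0.0, 0.1, 0.2]
grip_width: 0.0268
finger_force: 39.5
```

Run:
```python
from look import *
s=state();delta(s,[.5716,.0176,.262],116.0)
```

```text
21.28 [0.5739 0.0183 0.2941] [0.03 0.1  0.19] 0.026803855735172837 39.53559458255768
tool-axes shift cm [ 0.04 -0.24  3.21]
yaw x 116.21070617624261 z axis [-1.e-04  7.e-04 -1.e+00]
turn tool z 0.2107061762426099
```

>>> play_rows(rows="0.04 -0.24 0 0 0 0.2 26;0 0 0.8 0 0 0 26;0 0 0.8 0 0 0 26;0 0 0.5 0 0 0 26;0 0 0 0 0 0 26")

```text
clock: 21.7
tool_pos: [0.5709, 0.0169, 0.2706]
tcp_rot: [0.53, 0.848, -0.001, -0.002]
ft_force: [-0.4, -0.4, -0.9]
grip_width: 0.0263
finger_force: 39.5
```

>>> play_rows(rows="0 0 0.3 0 0 0 26;0 0 0.3 0 0 0 26;0 0 0.2 0 0 0 26;0 0 0 0 0 0 26")

```text
clock: 22.03
tool_pos: [0.5713, 0.0164, 0.2647]
tcp_rot: [0.53, 0.848, -0.0, -0.0]
ft_force: [-1.0, 0.4, 0.3]
grip_width: 0.0268
finger_force: 39.5
```

>>> play_rows(rows="0 0 0.3 0 0 0 26;0 0 0.3 0 0 0 26;0 0 0 0 0 0 26;0 0 0 0 0 0 26")

```text
clock: 22.37
tool_pos: [0.5713, 0.0165, 0.2589]
tcp_rot: [0.53, 0.848, -0.0, -0.0]
ft_force: [-0.1, -0.6, 0.3]
grip_width: 0.0268
finger_force: 39.5
```

>>> play_rows(rows="0 0 0.3 0 0 0 26;0 0 0.2 0 0 0 26;0 0 0 0 0 0 26;0 0 0 0 0 0 26")

```text
clock: 22.7
tool_pos: [0.5713, 0.0165, 0.2539]
tcp_rot: [0.53, 0.848, -0.0, -0.0]
ft_force: [-0.1, -0.1, 0.8]
grip_width: 0.0268
finger_force: 39.5
```

>>> play_rows(rows="0 0 0.3 0 0 0 26;0 0 0.3 0 0 0 26;0 0 0.2 0 0 0 26;0 0 0 0 0 0 26")

```text
clock: 23.03
tool_pos: [0.5712, 0.0165, 0.2453]
tcp_rot: [0.53, 0.848, -0.0, -0.001]
ft_force: [-0.9, -0.6, -0.7]
grip_width: 0.0267
finger_force: 39.5
```

>>> play_rows(rows="0 0 0.2 0 0 0 26;0 0 0.2 0 0 0 26;0 0 0.2 0 0 0 26;0 0 0 0 0 0 26")

```text
clock: 23.37
tool_pos: [0.5714, 0.0167, 0.2404]
tcp_rot: [0.53, 0.848, 0.0, 0.0]
ft_force: [-0.1, 1.2, 0.3]
grip_width: 0.027
finger_force: 39.7
```

>>> play_rows(rows="0 0 0.2 0 0 0 26;0 0 0.2 0 0 0 26;0 0 0.2 0 0 0 26;0 0 0 0 0 0 26")

```text
clock: 23.7
tool_pos: [0.572, 0.0164, 0.2357]
tcp_rot: [0.53, 0.848, 0.001, 0.001]
ft_force: [0.4, 0.8, 5.1]
grip_width: 0.0268
finger_force: 40.2
```

>>> play_rows(rows="0 0 0.2 0 0 0 26;0 0 0.2 0 0 0 26;0 0 0 0 0 0 26")

```text
clock: 23.95
tool_pos: [0.5721, 0.0162, 0.2317]
tcp_rot: [0.53, 0.848, 0.001, 0.002]
ft_force: [0.7, 0.1, 5.7]
grip_width: 0.0261
finger_force: 40.2
```

>>> play_rows(rows="0 0 0.2 0 0 0 26;0 0 0.2 0 0 0 26;0 0 0 0 0 0 26")

```text
clock: 24.2
tool_pos: [0.5722, 0.0159, 0.2272]
tcp_rot: [0.53, 0.848, 0.0, 0.002]
ft_force: [1.3, -1.5, 4.8]
grip_width: 0.0268
finger_force: 40.1
```

>>> play_rows(rows="0 0 0.2 0 0 0 26;0 0 0.1 0 0 0 26;0 0 0 0 0 0 26")

```text
clock: 24.45
tool_pos: [0.5722, 0.0159, 0.2244]
tcp_rot: [0.53, 0.848, 0.0, 0.002]
ft_force: [1.1, -1.5, 5.6]
grip_width: 0.0267
finger_force: 40.1
```

>>> play_rows(rows="0 0 0.2 0 0 0 26;0 0 0.1 0 0 0 26;0 0 0 0 0 0 26")

```text
clock: 24.7
tool_pos: [0.5722, 0.0159, 0.2215]
tcp_rot: [0.53, 0.848, 0.0, 0.002]
ft_force: [1.0, -2.1, 5.7]
grip_width: 0.0269
finger_force: 40.2
```

>>> play_rows(rows="0 0 0.1 0 0 0 26;0 0 0.1 0 0 0 26;0 0 0 0 0 0 26")

```text
clock: 24.95
tool_pos: [0.5722, 0.0159, 0.2196]
tcp_rot: [0.53, 0.848, 0.0, 0.002]
ft_force: [1.6, -2.3, 5.7]
grip_width: 0.027
finger_force: 40.2
```

>>> play_rows(rows="0 0 0.1 0 0 0 26;0 0 0.1 0 0 0 26;0 0 0 0 0 0 26")

```text
clock: 25.2
tool_pos: [0.5722, 0.0159, 0.2177]
tcp_rot: [0.53, 0.848, 0.001, 0.002]
ft_force: [1.3, -1.7, 7.2]
grip_width: 0.0268
finger_force: 40.2
```

>>> play_rows(rows="-0.05 0 0.1 0 0 0 26;0 0 0.1 0 0 0 26;0 0 0 0 0 0 26")

```text
clock: 25.45
tool_pos: [0.5722, 0.0158, 0.2157]
tcp_rot: [0.53, 0.848, 0.001, 0.001]
ft_force: [-0.2, -0.4, 6.0]
grip_width: 0.0266
finger_force: 40.3
```

>>> play_rows(rows="0 0 0.1 0 0 0 26;0 0 0.05 0 0 0 26;0 0 0 0 0 0 26")

```text
clock: 25.7
tool_pos: [0.5722, 0.0158, 0.2143]
tcp_rot: [0.53, 0.848, 0.001, 0.001]
ft_force: [1.3, -0.5, 6.2]
grip_width: 0.027
finger_force: 40.3
```

>>> play_rows(rows="0 0 0.05 0 0 0 26;0 0 0.05 0 0 0 26;0 0 0 0 0 0 26")

```text
clock: 25.95
tool_pos: [0.5722, 0.0158, 0.2134]
tcp_rot: [0.53, 0.848, 0.001, 0.001]
ft_force: [1.2, -0.2, 7.0]
grip_width: 0.0265
finger_force: 40.3
```

>>> play_rows(rows="0 0 0.05 0 0 0 26;0 0 0 0 0 0 26")

```text
clock: 26.12
tool_pos: [0.5722, 0.0159, 0.2129]
tcp_rot: [0.53, 0.848, 0.001, 0.001]
ft_force: [0.8, 0.3, 5.3]
grip_width: 0.0268
finger_force: 40.1
```

>>> play_rows(rows="0 0 0.05 0 0 0 26;0 0 0 0 0 0 26")

```text
clock: 26.28
tool_pos: [0.5722, 0.0158, 0.2121]
tcp_rot: [0.53, 0.848, 0.001, 0.001]
ft_force: [1.1, -0.3, 5.3]
grip_width: 0.0266
finger_force: 40.2
```

>>> play_rows(rows="0 0 0.05 0 0 0 26;0 0 0 0 0 0 26")

```text
clock: 26.45
tool_pos: [0.5722, 0.0158, 0.2115]
tcp_rot: [0.53, 0.848, 0.001, 0.001]
ft_force: [1.3, -1.3, 5.7]
grip_width: 0.0265
finger_force: 40.2
```

>>> play_rows(rows="0 0 0.05 0 0 0 26;0 0 0 0 0 0 26")

```text
clock: 26.62
tool_pos: [0.5722, 0.0158, 0.2111]
tcp_rot: [0.53, 0.848, 0.001, 0.001]
ft_force: [0.4, -1.5, 5.8]
grip_width: 0.0264
finger_force: 40.2
```

>>> play_rows(rows="0 0 0.05 0 0 0 26;0 0 0 0 0 0 26")

```text
clock: 26.78
tool_pos: [0.5722, 0.0158, 0.2109]
tcp_rot: [0.53, 0.848, 0.001, 0.001]
ft_force: [-0.7, -0.5, 7.3]
grip_width: 0.0265
finger_force: 40.4
```

>>> play_rows(rows="0 0 0.05 0 0 0 26;0 0 0 0 0 0 26")

```text
clock: 26.95
tool_pos: [0.5722, 0.0158, 0.2108]
tcp_rot: [0.53, 0.848, 0.001, 0.002]
ft_force: [-0.6, -1.6, 9.3]
grip_width: 0.0265
finger_force: 40.5
```

The buffers are felt: the force rises while the tool stalls. I press a little more, staying below 15 N, then release.

>>> play_rows(rows="0 0 0.05 0 0 0 26;0 0 0 0 0 0 26")

```text
clock: 27.12
tool_pos: [0.5723, 0.0158, 0.2106]
tcp_rot: [0.53, 0.848, 0.001, 0.002]
ft_force: [-0.8, -0.2, 9.0]
grip_width: 0.0269
finger_force: 40.6
```

>>> play_rows(rows="0 0 0.05 0 0 0 26;0 0 0 0 0 0 26")

```text
clock: 27.28
tool_pos: [0.5723, 0.0158, 0.2104]
tcp_rot: [0.53, 0.848, 0.001, 0.002]
ft_force: [-1.5, -0.6, 10.2]
grip_width: 0.0266
finger_force: 40.7
```

>>> play_rows(rows="0 0 0 0 0 0 45;0 0 0 0 0 0 45;0 0 0 0 0 0 45;0 0 0 0 0 0 45;0 0 0 0 0 0 45;0 0 0 0 0 0 45")

```text
clock: 27.78
tool_pos: [0.5715, 0.016, 0.2071]
tcp_rot: [0.53, 0.848, -0.0, -0.0]
ft_force: [-0.6, -0.0, 0.8]
grip_width: 0.0388
finger_force: 0.0
```

>>> play_rows(rows="0 0 -2 0 0 0 45;0 0 -3 0 0 0 45;0 0 -3.5 0 0 0 45;0 0 -3 0 0 0 45;-3 0 -1 0 0 0 60;-3.5 0 0 0 0 0 80;-3.5 0 0 0 0 0 100;0 0 0 0 0 0 100;0 0 0 0 0 0 100")

```text
clock: 28.53
tool_pos: [0.6159, -0.0756, 0.3309]
tcp_rot: [0.531, 0.847, -0.001, -0.001]
ft_force: [-0.6, 0.5, 0.3]
grip_width: 0.0851
finger_force: 0.0
```

Run:
```python
from look import *
s=state();c=eyes.read_camera('wrist');d=eyes.read_camera('scene');pickle.dump((c,d),open('end.pkl','wb'))
def red(k,roi):
    I=k['pixels'].astype(int);r,g,b=I[...,0],I[...,1],I[...,2];m=((r>2.6*g)&(r>45)&(b<.5*r)).astype(np.uint8)
    x0,y0,x1,y1=roi;mm=np.zeros_like(m);mm[y0:y1,x0:x1]=m[y0:y1,x0:x1];N,L,st,ce=cv2.connectedComponentsWithStats(mm)
    return [st[i].tolist() for i in range(1,N) if st[i,4]>15],L
st,_=red(c,(220,0,350,180));print('wrist',st)
st,L=red(d,(270,170,330,240));print('scene',st)
u=np.radians(116);ax=np.array([np.cos(u),np.sin(u),0]);ay=np.array([np.sin(u),-np.cos(u),0]);o=np.array([.572,.0165,0])
for z in(.225,.241):
    print(z,'wrist ends',proj(c,[o+ax*i*.033+[0,0,z] for i in(-1,1)]).round(1).tolist(),'scene front face',proj(d,[o+ax*i*.0+ay*.014+[0,0,z] for i in(0,)]).round(1).tolist())
# scene: red rows per column of front face
I=d['pixels']
for x in range(288,318,4):
    print(x,[tuple(int(v) for v in I[y,x]) for y in range(190,216,2)])
```

```text
28.53 [ 0.6159 -0.0756  0.3309] [-0.6   0.55  0.28] 0.085055131042346 0.0
wrist [[263, 20, 39, 97, 3291]]
scene [[292, 194, 19, 14, 183]]
0.225 wrist ends [[283.1, 116.3], [282.9, 25.2]] scene front face [[300.2, 207.3]]
0.241 wrist ends [[283.2, 116.6], [283.0, 19.3]] scene front face [[300.4, 201.5]]
288 [(71, 72, 56), (73, 71, 62), (57, 51, 41), (62, 56, 48), (63, 56, 50), (64, 58, 49), (65, 57, 51), (64, 56, 48), (63, 55, 47), (63, 55, 46), (61, 54, 45), (63, 55, 47), (63, 56, 47)]
292 [(164, 161, 114), (131, 128, 86), (146, 145, 95), (157, 110, 74), (146, 48, 36), (146, 47, 33), (146, 47, 34), (132, 47, 35), (139, 48, 33), (111, 47, 34), (55, 46, 34), (55, 46, 35), (62, 55, 44)]
296 [(164, 161, 107), (163, 161, 107), (164, 162, 106), (176, 65, 40), (173, 44, 26), (173, 44, 26), (157, 46, 32), (141, 45, 31), (140, 45, 29), (72, 46, 36), (53, 45, 32), (55, 47, 36), (102, 99, 95)]
300 [(164, 162, 107), (163, 163, 108), (177, 120, 74), (174, 43, 27), (152, 45, 29), (174, 46, 29), (141, 44, 29), (141, 46, 30), (110, 48, 34), (52, 44, 30), (52, 44, 29), (92, 89, 84), (91, 73, 58)]
304 [(58, 53, 43), (63, 50, 43), (161, 45, 29), (151, 45, 30), (129, 45, 29), (131, 47, 30), (123, 46, 30), (140, 47, 31), (64, 47, 33), (52, 44, 28), (58, 52, 41), (113, 92, 78), (90, 65, 43)]
308 [(132, 101, 52), (142, 110, 53), (140, 110, 55), (128, 65, 37), (129, 45, 31), (121, 46, 33), (122, 48, 34), (93, 47, 33), (51, 44, 30), (54, 45, 32), (56, 49, 37), (104, 71, 46), (105, 73, 47)]
312 [(60, 54, 42), (61, 55, 44), (61, 55, 45), (60, 55, 44), (59, 52, 43), (59, 55, 45), (60, 55, 45), (62, 55, 46), (63, 55, 44), (63, 57, 47), (63, 56, 47), (63, 56, 46), (63, 57, 47)]
316 [(62, 56, 49), (62, 56, 49), (62, 57, 48), (64, 57, 49), (65, 58, 50), (66, 60, 51), (65, 57, 50), (70, 63, 55), (68, 61, 55), (68, 61, 54), (76, 67, 62), (71, 59, 50), (77, 62, 49)]
```

Run:
```python
from look import *
c,d=pickle.load(open('end.pkl','rb'));I=c['pixels'].astype(int)
m=(I[...,0]>2.6*I[...,1])&(I[...,0]>45)
for x in(266,283,298):
    r=np.where(m[:180,x])[0];print(x,r.min(),r.max(),I[r.min()-4,x],I[r.max()+5,x])
```

```text
266 20 116 [46 33 26] [61 49 44]
283 27 106 [117  89  51] [174 140  82]
298 21 116 [48 34 27] [56 43 35]
```

Both brass lips cover the red tally's ends. The centre column shows red only on rows 27–106, against 20–116 at the sides. It is level, with its underside about 66 mm up.

```bash
python3 -c "
from cell import workorder
print(workorder.hand_in())"
```

```text
the job is handed in; nothing more can be done
None
```

I loaded the black tally and then the red one under the lips and let go of both. In the last images the red one lies level under both lips, the highest force I read was about 10 N, and I handed the job in at about 29 s; `hand_in()` returned no verdict.

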